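# Square a blade blank and present it over the grinder belt

## Task

On the squaring plate, slide the blade blank by its wooden push block until its straight spine lies flush along the long rail and its square butt end is against the short end stop, still flat on the plate. Then lift it, carry it over the top of the upright spark shield and finish holding it still and level about 8 mm above the belt of the stopped grinder, centred over the steel platen, its length along the belt and its pointed tip towards the sheet-metal cowl. Nothing may touch the grinder or the shield, the jar, wrench and dish stay where they are, and the program ends while the gripper still holds the blank there.

Things in the scene. Friction and masses are not known exactly. Their poses are not given: they have to be found in the camera images.
- blank: Loose, 0.18-0.29 kg: flat steel blade blank 160 (x) x 32 (y) x 5, on it a fixed wooden push block 60 (x) x 22 (y) x 50 high, centred, top 55 above the underside: grip it across its 22. Origin: middle of the outline, underside; +x to the tip, z up. Straight spine: edge y = +16. Square butt: end x = -80. The other edge is at y = -16 to x = +30, then slants to the tip (x = +80, y = +12 to +16).
- heel (a point): Corner of the blank where spine meets butt, on the underside: (-80, +16, 0) in the blank's frame. Axes as the blank's.
- tip (a point): Spine end of the blank's pointed tip, on the underside: (+80, +16, 0) in the blank's frame. Axes as the blank's.
- jig: Dark steel squaring plate, fixed: 240 (x) x 140 (y) x 12; origin under its centre, z up. Aluminium long rail along its +y side, inner face y = +45, x -100 to 110; short end stop at its -x end, inner face x = -100, y -50 to 40; both 10 high on the plate. The blank starts on it, clear of both, tip roughly to +x, spine to the rail side; when squared its origin is at (-20, 29, 12) here, axes the same.
- grinder: Belt grinder, fixed: base 400 (x) x 120 (y), brown belt 50 wide along x over wheels at x = -165 and +165, steel platen (x -90 to 90) under its top run. Dark sheet-metal cowl over the +x wheel: x 120 to 220, y -43 to 43, top z = 152; motor behind it to x = 310, top z = 104. Grey plate beside the belt, y 34 to 42, top z = 105. Origin under the base's centre; +x to the cowl, z up.
- belt (a point): The target: centre of the platen on the top surface of the belt, 115 above the bench, (0, 0, 115) in the grinder's frame. x runs along the belt towards the cowl, z up.
- shield: Upright spark shield, fixed, between plate and grinder: dark sheet steel 240 long (x) x 4 thick (y), top edge at z = 170, on two low feet 70 wide (y). Origin on the bench under its middle.
- jar: Bystander: closed amber glass jar, diameter 60, 85 high, standing beyond the shield; origin at the centre of its underside. Leave alone.
- wrench: Bystander: steel wrench about 170 long, lying along x at the right edge of the work, low. Leave alone.
- dish: Bystander: small steel dish, diameter 100, 30 high, at the left edge of the work; origin at the centre of its underside. Leave alone.
Things that resemble listed ones, but are neither listed nor needed, are in the scene too. What is shaped like the blank but blue or pink is not meant.

How it is judged:
By the outcome, as a careful person would: the job done as asked, in the order asked, and still so for the second after the job is handed in, while the arm keeps its last pose, push and grip.
It also fails if it takes over 54 s, if anything falls off the work surface, if the arm or the gripper's body presses on something with over 40 N, if the wrist force passes 120 N, or if a joint passes its speed limit or range.

## Robot

A 6-joint arm with a two-finger parallel gripper is mounted at the origin on the work surface. World frame = base frame: x ahead of the robot, y to its left, z up, the work surface at z = 0. Lengths are in mm, angles in rad, forces in N, time in s.
With the tool pointing down it reaches from about 325 to 900 mm from the base axis. Payload 3.5 kg.
Tool frame: the origin (TCP) lies at the very end of the fingers, on their centre line; the grasp point (between the pads) lies 19 mm behind it; y points along the fingers, x is the direction in which the jaws open and shut, and the axes are right-handed (so a half turn about y gives the same grasp; the last joint's range is limited). The gripper opens to 85 mm and grips with 20 to 120 N. Pads are 22 mm wide; open, the fingers measure 114 mm over their backs; the gripper's body (76 mm by 85 mm) begins 54 mm behind the grasp point. The pads swing forward as they close: fully open they stand 13 mm farther back than shut.
Start: joints at [-1.351, 0.276, -0.026, 1.268, 0, 1.467], TCP at [198.252, -592.721, 231.313] pointing down, gripper open.
Joint ranges: [-3.12, 3.12], [-0.85, 1.88], [-1.08, 1.24], [-1.95, 2.15], [-1.57, 1.53], [-3.14, 3.14]. Speed limits (rad/s): [2.57, 2.57, 3.14, 3.14, 3.14, 3.14].

## Interface

Orientations are given as a unit quaternion [w, x, y, z].
In Python, from cell import * gives the robot as it stands. The module is installed in compiled form; this text tells all that it offers.
- The arm moves only by the shell command python3 -m handwheel 'ROWS' [OPENING] [FORCE]. ROWS is JSON, a list of rows, each an object with "slide": the shift along the world's x, y, z in cm, a list of three; "dr": the turn, a rotation vector about the world's x, y, z in rad, a list of three. In form: [{"slide": [tx, ty, tz], "dr": [rx, ry, rz]}, ...]. A call has 1 to 8 rows; each row shifts and turns the commanded pose from where the row before left it; what a row does not reach is not made up. A row lasts 1/12 s, in which the tool goes at most 41.7 mm and 7.16 degrees, less where a joint would pass 70% of its speed; a pose out of reach is approached as far as the arm can. A call is refused whole if a number of a shift passes 4.17 or a number of a turn 0.125, either way. A call with a gripper value outside its range is refused whole. OPENING is the finger opening in cm, from 0 to 8.54, set as the call begins (- or left out, the last holds). The fingers move at their own pace and stop on an object; FORCE is the grip in N (left out, the last holds). Time passes only in rows, so rows that do not move let the fingers close. It gives the time, the measured TCP pose, the force and the opening at its end, in the units of the state.
- get_state(): the state, without advancing time (a new reading comes with each control period).
- camera(name): name is "scene" or "top" or "wrist"; returns the picture (480x640x3 uint8, red, green, blue); there is no depth.
- camera_model(name): a dict with "camera_matrix" (3x3 intrinsics, pixels), "k1" (the pictures are not rectified: a ray, as slopes to the right and down, at radius r is drawn at 1 + k1 r^2 times it, then the intrinsics apply), "eye" and "attitude" of the camera in the world. Camera axes: x right, y up, looking along -z (the intrinsics and any distortion apply to the point x, -y, -z); pixel columns grow to the right and rows downward; lengths in mm; the calibration is good to about 2 mm. A picture is of the moment at which its call begins: read the wrist's pose just before it. camera_model takes no time and is no camera call; for the wrist camera it gives the pose at the moment of the call.
- finish_job(): hands the job in, once; it reports no verdict.
The state is a dict: "time_s": time; "q": joint angles; "qvel": joint speeds; "effort": joint torques, N m; "tcp_pos": TCP position; "tcp_rot": TCP orientation; "wrist_force": force on the tool from outside, world axes, zero at the start; "wrist_torque": the same for the moment, N m; "opening": opening from 0.0 (shut) to 1.0 (fully open).
Only numpy, scipy, OpenCV 4.12 (cv2) and the standard library are available. Lean on these libraries where they do the work, as an engineer would, in place of code of your own. Each camera call takes 0.05 s, during which the arm holds its last target.

## Working session

There is one attempt and no reset: what is moved stays moved. The work goes in short steps, Python scripts to look and compute and a shell command to move; the robot and the scene stay as the last step left them, time stands still between calls to the robot, and variables do not carry over. Pictures are saved under pics/ and viewed, and the job is handed in when it is done.

```bash
mkdir -p pics; python3 - <<'E'
from cell import *
import cv2,json
print(get_state())
for n in ["scene","top","wrist"]:
    m=camera_model(n);print(n,m)
    cv2.imwrite(f"pics/{n}0.png",camera(n)[:,:,::-1])
E
```

```text
{'time_s': 0.0, 'q': array([-1.35138024e+00,  2.77125349e-01, -2.78976272e-02,  1.26798961e+00,
        9.97832282e-07,  1.46742115e+00]), 'qvel': array([-0.0012407 , -0.00117846, -0.00021782, -0.00054961, -0.00159216,
        0.00075228]), 'effort': array([-1.16719028e-03, -4.45509803e+01,  2.95201385e+01,  1.64063653e-02,
       -1.76238354e-04,  1.33052108e-06]), 'tcp_pos': array([ 198.09389342, -591.95254854,  230.15655455]), 'tcp_rot': array([ 0.57437083, -0.5733283 ,  0.41373883, -0.41256878]), 'wrist_force': array([ 0.2980154 , -0.75286306, -0.26234272]), 'wrist_torque': array([-0.01732837,  0.00502993, -0.0283329 ]), 'opening': 1.0058056343614739}
scene {'camera_matrix': array([[504.9813672 ,   0.        , 318.29402116],
       [  0.        , 504.9813672 , 235.10894189],
       [  0.        ,   0.        ,   1.        ]]), 'k1': -0.08163641958151698, 'eye': array([1121.35980481,  730.63204159,  899.89032021]), 'attitude': array([0.29434581, 0.12251531, 0.39371552, 0.86217088])}
top {'camera_matrix': array([[458.9164832 ,   0.        , 315.52698811],
       [  0.        , 458.9164832 , 231.88787693],
       [  0.        ,   0.        ,   1.        ]]), 'k1': 0.03741343386705846, 'eye': array([ 415.20790059,   11.72575793, 1234.06770655]), 'attitude': array([ 0.70629249,  0.04892877, -0.05898679, -0.70375952])}
wrist {'camera_matrix': array([[358.54197853,   0.        , 323.63079249],
       [  0.        , 358.54197853, 234.2299223 ],
       [  0.        ,   0.        ,   1.        ]]), 'k1': -0.013650890719537975, 'eye': array([ 274.8037165 , -566.86439948,  373.24387566]), 'attitude': array([ 0.8009121 , -0.12809618,  0.09423459, -0.57727898])}
```

View pics/top0.png

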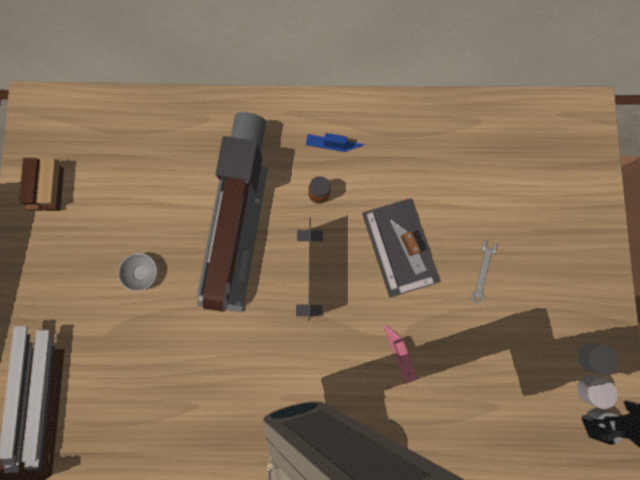

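View pics/scene0.png

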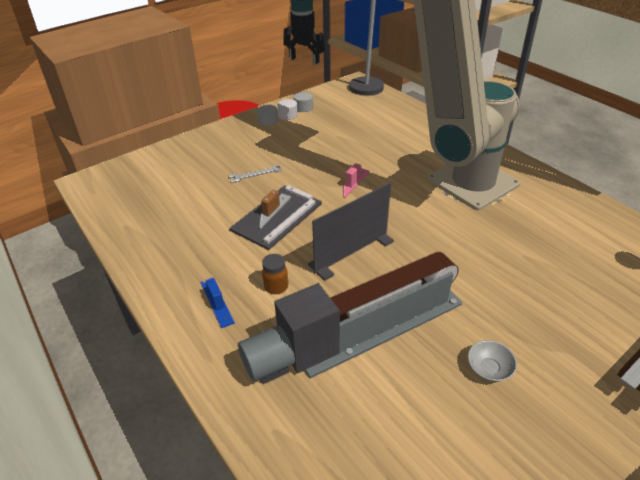

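View pics/wrist0.png

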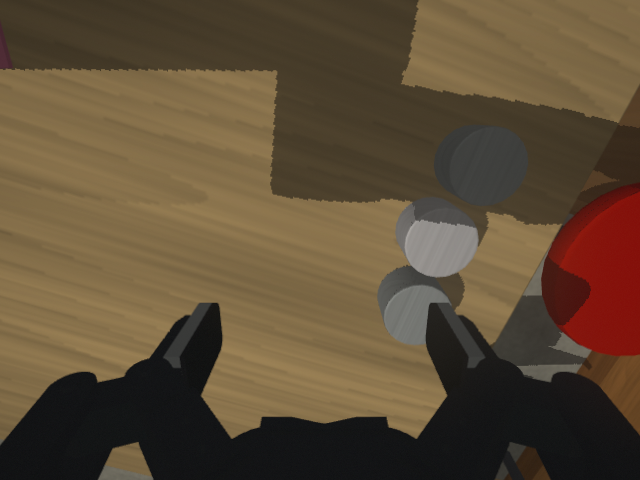

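The things that could be taken for the blank, in the top view:
- The steel one with a brown block, on the dark plate at (408,243).
- The blue one at (335,143).
- The pink one at (400,352).

I choose the steel one on the plate and check it in close crops.

```bash
cat > h.py <<'E'
from cell import *
import numpy as np, cv2
from scipy.spatial.transform import Rotation as R
def rot(q): return R.from_quat([q[1],q[2],q[3],q[0]])
def proj(m,P):
    P=np.atleast_2d(P); c=rot(m['attitude']).inv().apply(P-m['eye'])
    s=np.c_[c[:,0]/-c[:,2],-c[:,1]/-c[:,2]]; r2=(s**2).sum(1,keepdims=True); s=s*(1+m['k1']*r2)
    K=m['camera_matrix']; return s*[K[0,0],K[1,1]]+K[:2,2]
def ray(m,uv):
    uv=np.atleast_2d(uv).astype(float);K=m['camera_matrix']
    d=(uv-K[:2,2])/[K[0,0],K[1,1]]; s=d.copy()
    for _ in range(20): s=d/(1+m['k1']*(s**2).sum(1,keepdims=True))
    return rot(m['attitude']).apply(np.c_[s[:,0],-s[:,1],-np.ones(len(s))])
def onz(m,uv,z):
    d=ray(m,uv); return m['eye']+d*((z-m['eye'][2])/d[:,2])[:,None]
def crop(img,x,y,w,h,k,fn):
    c=img[y:y+h,x:x+w]; cv2.imwrite(fn,cv2.resize(c,None,fx=k,fy=k,interpolation=cv2.INTER_CUBIC))
E
python3 - <<'E'
import cv2
from h import crop
t=cv2.imread('pics/top0.png')
crop(t,350,190,100,115,5,'pics/c1.png')
crop(t,190,105,140,215,2.75,'pics/c2.png')
E
```

```text
(no output)
```

View pics/c1.png

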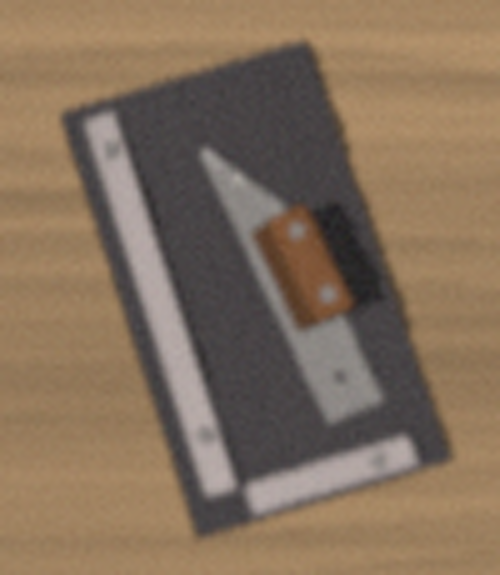

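View pics/c2.png

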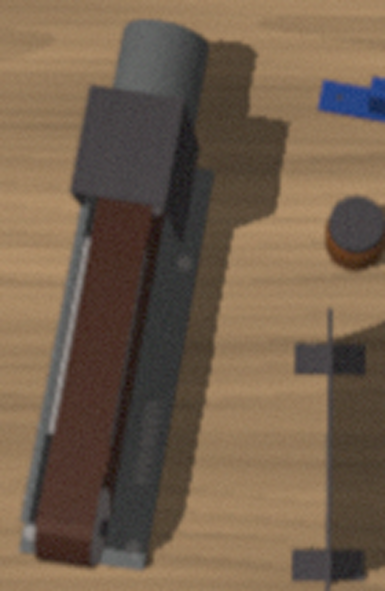

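```bash
cat > fit.py <<'E'
from h import *
from scipy.optimize import least_squares
def cw(x0,y0,k,pts): return [((u+.5)/k-.5+x0,(v+.5)/k-.5+y0) for u,v in pts]
def place(p,P): 
    c,s=np.cos(p[2]),np.sin(p[2]); P=np.array(P,float)
    return np.c_[p[0]+c*P[:,0]-s*P[:,1],p[1]+s*P[:,0]+c*P[:,1],P[:,2]]
def fit(obs,p0):  # obs list of (model,P,uv)
    f=lambda p: np.concatenate([(proj(m,place(p,P))-np.array(uv)).ravel() for m,P,uv in obs])
    r=least_squares(f,p0,loss='soft_l1'); return r.x,r.fun
E
python3 - <<'E'
from fit import *
t=camera_model('top')
jp=[(120,70,12),(120,-70,12),(-120,-70,12),(-120,70,12)]
j,e=fit([(t,jp,cw(350,190,5,[(66,115),(308,43),(452,457),(198,535)]))],[400,-200,0.3]);print('jig',j,e.round(1))
bp=[(-80,16,17),(-80,-16,17),(80,14,17)]
b,e=fit([(t,bp,cw(350,190,5,[(327,423),(384,400),(203,150)]))],[400,-200,0.3]);print('blank',b,e.round(1))
gp=[(220,43,152),(220,-43,152),(120,-43,152),(120,43,152)]
g,e=fit([(t,gp,cw(190,105,2.75,[(92,87),(185,94),(166,207),(76,192)]))],[400,200,-.1]);print('gr',g,e.round(1))
print('belt edge pts',onz(t,cw(190,105,2.75,[(95,205),(48,490),(157,215),(104,495)]),115).round(1))
print('shield top',onz(t,cw(190,105,2.75,[(330,308),(329,590)]),170).round(1))
s=cv2.imread('pics/scene0.png')
ti=cv2.imread('pics/top0.png')
S=camera_model('scene')
def draw(p,P,col):
    W=place(p,P)
    for m,im in((t,ti),(S,s)):
        cv2.polylines(im,[(proj(m,W)*16).round().astype(int)],True,col,1,cv2.LINE_AA,4)
draw(j,jp,(0,255,0));draw(g,gp,(0,255,0));draw(g,[(-165,25,115),(120,25,115),(120,-25,115),(-165,-25,115)],(255,255,0))
draw(g,[(-200,60,0),(200,60,0),(200,-60,0),(-200,-60,0)],(0,0,255))
draw(b,[(-80,16,17),(80,16,17),(80,12,17),(30,-16,17),(-80,-16,17)],(0,255,255))
draw(b,[(-30,11,67),(30,11,67),(30,-11,67),(-30,-11,67)],(255,0,255))
crop(ti,190,105,270,215,2.9,'pics/o1.png')
crop(s,190,170,300,220,2.6,'pics/o2.png')
np.save('j.npy',j);np.save('b.npy',b);np.save('g.npy',g)
E
```

```text
jig [ 5.64977538e+02 -2.34093592e+02  2.93331999e-01] [-0.5 -0.9 -0.  -0.9 -0.1  1.1  0.6  0.6]
blank [ 569.74583497 -252.0959226   113.51393023] [ 0.2  0.1 -0.3 -0.1  0.  -0. ]
gr [ 5.95936018e+02  2.09265102e+02 -1.23342539e-01] [-0.6 -0.8  0.5  1.2  1.5 -0.6 -1.1  0.3]
belt edge pts [[719.6 224.5 115. ]
 [461.9 257.1 115. ]
 [710.7 168.2 115. ]
 [457.6 208.1 115. ]]
shield top [[615.3  10.6 170. ]
 [377.9  10.4 170. ]]
```

View pics/o1.png

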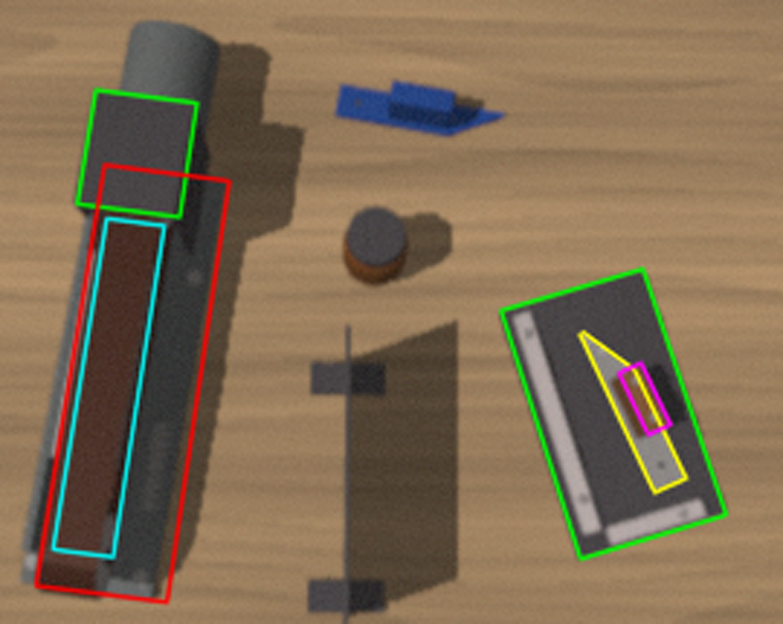

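View pics/o2.png

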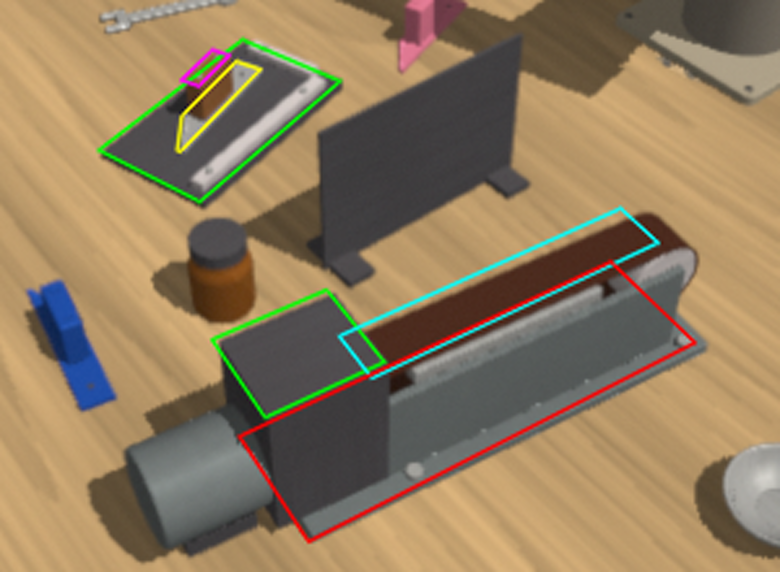

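```bash
python3 - <<'E'
from fit import *
t=camera_model('top');S=camera_model('scene')
print('tcp',proj(t,[198,-592,230]),proj(S,[198,-592,230]),'base',proj(S,[0,0,0]))
for m in (t,S): print(rot(m['attitude']).apply([0,0,-1]))
print('base corners',onz(t,cw(190,105,2.75,[(22,552),(147,567)]),8))
s=cv2.imread('pics/scene0.png')
crop(s,225,175,105,75,7,'pics/s1.png'); crop(s,270,0,80,80,7,'pics/s2.png')
t=cv2.imread('pics/top0.png');crop(t,190,105,100,120,5,'pics/s3.png')
E
```

```text
tcp [[600.08343625 410.88119021]] [[303.31639504  65.75830758]] base [[471.85610122 182.02832511]]
[ 0.15219204 -0.01390898 -0.98825307]
[-0.4430353  -0.60677638 -0.65995618]
base corners [[407.67182636 302.77310645   8.        ]
 [393.57120607 183.81537367   8.        ]]
```

View pics/s1.png

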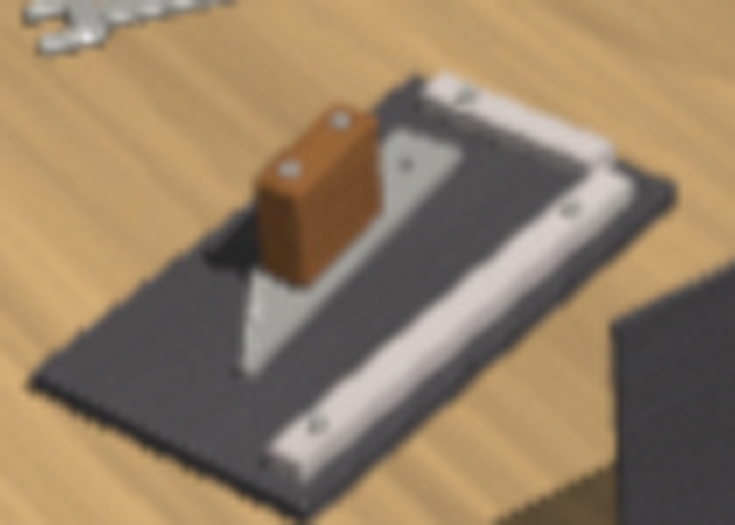

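View pics/s3.png

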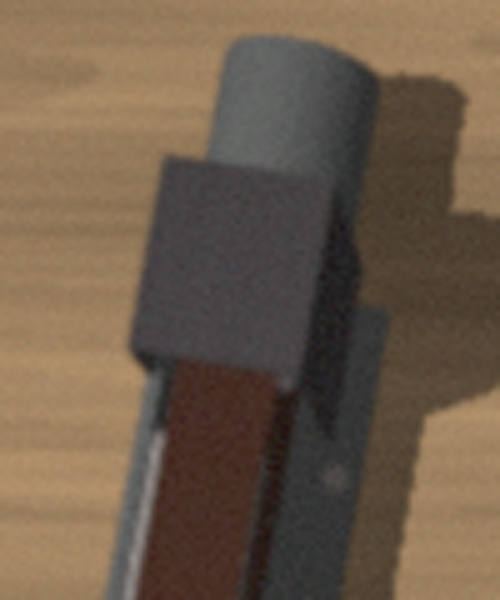

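```bash
python3 - <<'E'
from h import *
s=cv2.imread('pics/scene0.png');t=cv2.imread('pics/top0.png')
crop(s,235,275,125,105,6,'pics/s4.png'); crop(s,340,245,130,90,6,'pics/s5.png')
crop(t,190,210,80,110,5.4,'pics/s6.png')
E
```

```text
(no output)
```

View pics/s4.png

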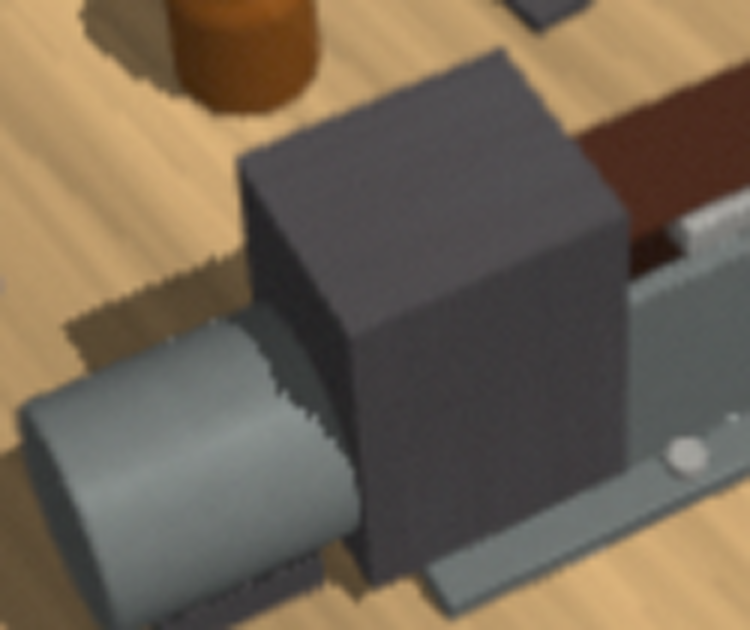

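View pics/s5.png

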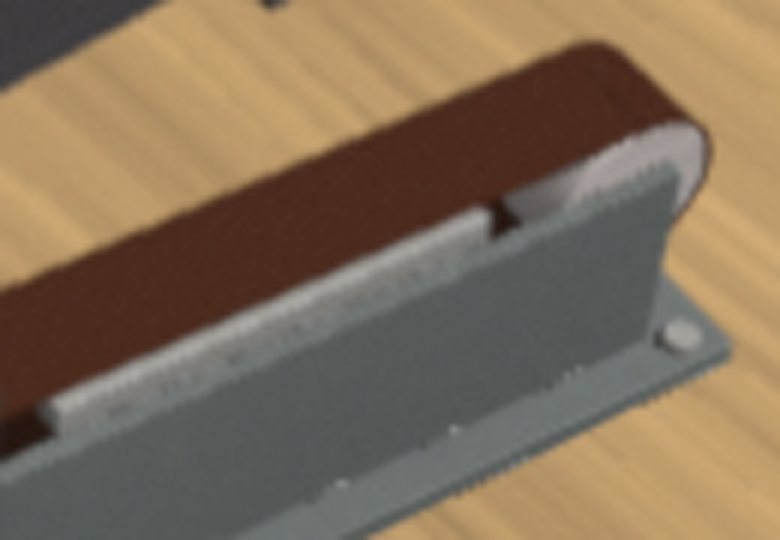

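View pics/s6.png

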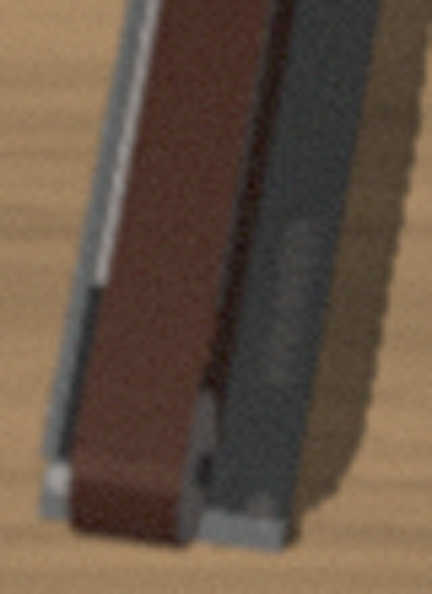

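```bash
python3 - <<'E'
from fit import *
t=camera_model('top');S=camera_model('scene')
gp=[(220,43,152),(220,-43,152),(120,-43,152),(120,43,152)]
oS=(S,[(220,-43,152),(120,-43,152),(120,43,152),(220,43,152)],cw(235,275,6,[(240,157),(503,48),(625,213),(355,333)]))
oS2=(S,[(200,60,0),(-200,60,0)],cw(235,275,6,[(450,615)])+cw(340,245,6,[(730,355)]))
oT=(t,gp,cw(190,105,5,[(165,157),(335,178),(297,388),(133,350)]))
oT2=(t,[(-200,-60,0)],cw(190,210,5.4,[(285,548)]))
for n,o in dict(S=[oS],S2=[oS2],T=[oT],all=[oS,oS2,oT,oT2]).items():
    g,e=fit(o,[596,210,-.13]);print(n,g.round(4),e.round(1))
np.save('g.npy',g)
bl=onz(t,cw(190,210,5.4,[(160,0),(75,470),(270,0),(187,470)]),115)
c,s=np.cos(g[2]),np.sin(g[2]);d=bl[:,:2]-g[:2]
print('belt local',np.c_[c*d[:,0]+s*d[:,1],-s*d[:,0]+c*d[:,1]].round(1))
bl=onz(S,cw(340,245,6,[(490,210),(55,400)]),112);d=bl[:,:2]-g[:2]
print('platen ends local',np.c_[c*d[:,0]+s*d[:,1],-s*d[:,0]+c*d[:,1]].round(1))
# jig, blank both views
jo=[(t,[(120,70,12),(120,-70,12),(-120,-70,12),(-120,70,12)],cw(350,190,5,[(66,115),(308,43),(452,457),(198,535)])),
 (S,[(120,-70,12),(120,70,12),(-120,70,12)],cw(225,175,7,[(35,378),(303,510),(675,190)]))]
j,e=fit(jo,[565,-234,.29]);print('jig',j,e.round(1));np.save('j.npy',j)
bo=[(t,[(-80,16,17),(-80,-16,17),(80,14,17)],cw(350,190,5,[(327,423),(384,400),(203,150)])),
 (S,[(80,14,17),(-80,16,17)],cw(225,175,7,[(247,373),(461,153)])),
 (S,[(30,11,67),(30,-11,67),(-30,11,67)],cw(225,175,7,[(300,193),(257,180),(380,122)]))]
b,e=fit(bo,[570,-252,.417]);print('blank',b,e.round(1));np.save('b.npy',b)
st=onz(t,cw(190,105,2.75,[(330,308),(329,590)]),170);print('shield',st)
d=b[:2]-j[:2];c,s=np.cos(j[2]),np.sin(j[2]);print('blank in jig',c*d[0]+s*d[1],-s*d[0]+c*d[1],b[2]-j[2])
E
```

```text
S [ 5.936290e+02  2.180209e+02 -1.463000e-01] [-0.7 -0.4  0.  -0.7  1.3  0.1 -0.2  0.7]
S2 [ 5.915447e+02  2.155524e+02 -1.518000e-01] [ 0.1 -0.1 -0.1  0.1]
T [ 5.949306e+02  2.166488e+02 -1.542000e-01] [-0.2 -0.2  0.5  1.1  0.9 -1.7 -1.5  0.3]
all [ 5.938317e+02  2.167554e+02 -1.474000e-01] [-1.2 -0.8 -0.4 -1.   0.7 -0.3 -0.8  0.3 -0.1  1.2 -0.5  0.6 -0.9  0.3
 -0.2  1.4  0.5 -1.4 -1.9  0.8 -0.   2.2]
belt local [[  45.3   24.6]
 [-170.    23. ]
 [  53.   -25. ]
 [-162.7  -25.9]]
platen ends local [[-92.2  28.9]
 [ 88.2  26.5]]
jig [ 5.64064517e+02 -2.32528768e+02  2.99728944e-01] [-1.3 -0.4 -0.9 -0.6 -0.4  1.2  0.3  1.1 -1.4 -1.  -0.5 -0.2 -0.2 -1. ]
blank [ 5.68056971e+02 -2.50293871e+02  4.29979517e-01] [-0.   0.7 -0.6  0.3 -1.   0.8 -0.3 -0.1 -0.2 -0.3 -0.5  0.5 -1.1  0.2
 -0.3 -1.1]
shield [[615.28394411  10.62234407 170.        ]
 [377.88437416  10.3821598  170.        ]]
blank in jig -1.430889253161168 -18.1518910175447 0.13025057376457944
```

```bash
cat > st.py <<'E'
from h import *
def show(s=None):
    s=s or get_state(); A=rot(s['tcp_rot']).as_matrix()
    print('t',round(s['time_s'],2),'tcp',s['tcp_pos'].round(1),'toolx',A[:,0].round(3),'tooly',A[:,1].round(4),'yawx',round(float(np.arctan2(A[1,0],A[0,0])),4),'F',s['wrist_force'].round(1),'T',s['wrist_torque'].round(2),'op',round(s['opening'],3),'q',s['q'].round(2))
if __name__=='__main__': show()
E
python3 st.py; python3 -c "
import numpy as np;print(np.load('b.npy'),np.load('j.npy'))"
```

```text
t 0.15 tcp [ 198.1 -592.1  230.4] toolx [ 0.317 -0.948 -0.002] tooly [-4.0e-04  1.7e-03 -1.0e+00] yawx -1.248 F [-0.1  0.8  0.7] T [0.05 0.04 0.05] op 0.999 q [-1.35  0.28 -0.03  1.27 -0.    1.47]
[ 5.68056971e+02 -2.50293871e+02  4.29979517e-01] [ 5.64064517e+02 -2.32528768e+02  2.99728944e-01]
```

```bash
R='x'
python3 -m handwheel '[{"slide":[1.4,1.3,-0.2],"dr":[0,0,0.125]},{"slide":[1.4,1.3,-0.2],"dr":[0,0,0.125]},{"slide":[1.4,1.3,-0.2],"dr":[0,0,0.125]},{"slide":[1.4,1.3,-0.2],"dr":[0,0,0.125]},{"slide":[1.4,1.3,-0.2],"dr":[0,0,0.125]},{"slide":[1.4,1.3,-0.2],"dr":[0,0,0.125]},{"slide":[1.4,1.3,-0.2],"dr":[0,0,0.125]},{"slide":[1.4,1.3,-0.2],"dr":[0,0,0.125]}]' 8.54 60; python3 st.py
```

```text
time_s: 0.82
tcp_pos: [310.7, -487.7, 214.8]
tcp_rot: [0.702, -0.702, 0.085, -0.085]
wrist_force: [0.7, -0.4, 0.0]
opening: 0.999
t 0.82 tcp [ 310.7 -487.7  214.8] toolx [ 0.971 -0.24  -0.001] tooly [-3.e-04  7.e-04 -1.e+00] yawx -0.2419 F [ 0.7 -0.4  0. ] T [-0.02  0.01  0.  ] op 0.999 q [-1.12  0.2  -0.15  1.21  0.    0.7 ]
```

```bash
python3 -m handwheel '[{"slide":[1.4,1.3,-0.2],"dr":[0,0,0.125]},{"slide":[1.4,1.3,-0.2],"dr":[0,0,0.125]},{"slide":[1.4,1.3,-0.2],"dr":[0,0,0.125]},{"slide":[1.4,1.3,-0.2],"dr":[0,0,0.125]},{"slide":[1.4,1.3,-0.2],"dr":[0,0,0.125]},{"slide":[1.4,1.3,-0.2],"dr":[0,0,0.125]},{"slide":[1.4,1.3,-0.2],"dr":[0,0,0.125]},{"slide":[1.4,1.3,-0.2],"dr":[0,0,0.125]}]' >/dev/null
python3 -m handwheel '[{"slide":[1.4,1.3,-0.2],"dr":[0,0,0.125]},{"slide":[1.4,1.3,-0.2],"dr":[0,0,0.125]},{"slide":[1.4,1.3,-0.2],"dr":[0,0,0.125]},{"slide":[1.4,1.3,-0.2],"dr":[0,0,0.125]},{"slide":[1.4,1.3,-0.2],"dr":[0,0,0.125]},{"slide":[1.4,1.3,-0.2],"dr":[0,0,0.125]},{"slide":[1.4,1.3,-0.2],"dr":[0,0,0.125]},{"slide":[1.4,1.3,-0.2],"dr":[0,0,0.125]}]'>/dev/null
python3 -m handwheel '[{"slide":[1.4,1.3,-0.2],"dr":[0,0,0.125]},{"slide":[1.4,1.3,-0.2],"dr":[0,0,0.125]},{"slide":[0,0,0],"dr":[0,0,0]},{"slide":[0,0,0],"dr":[0,0,0]}]' >/dev/null;python3 st.py
python3 - <<'E'
from h import *
m=camera_model('wrist'); im=camera('wrist')[:,:,::-1]; cv2.imwrite('pics/w1.png',im); np.save('w1.npy',m,allow_pickle=True)
E
```

```text
t 2.48 tcp [ 562.3 -254.   178.7] toolx [-0.418  0.909  0.001] tooly [-1.3e-03  2.0e-04 -1.0e+00] yawx 2.0018 F [ 0.2 -0.4  0.4] T [ 0.05 -0.05  0.  ] op 1.0 q [-0.53  0.29 -0.12  1.16 -0.   -0.96]
```

View pics/w1.png

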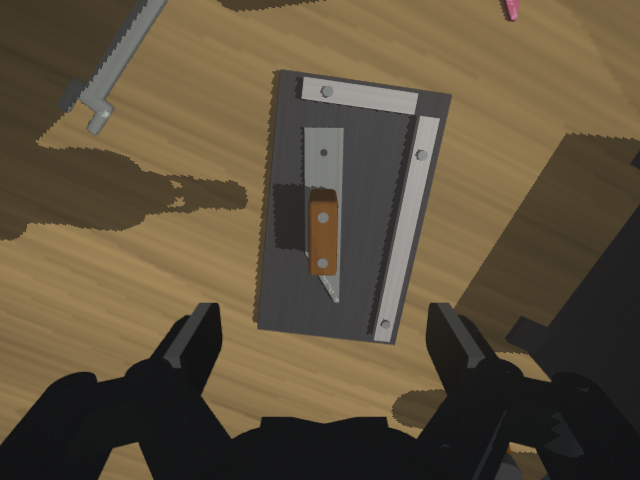

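```bash
python3 - <<'E'
from h import *
im=cv2.imread('pics/w1.png'); crop(im,250,60,210,145,3.8,'pics/w1a.png'); crop(im,250,205,210,145,3.8,'pics/w1b.png')
E
```

```text
(no output)
```

View pics/w1a.png

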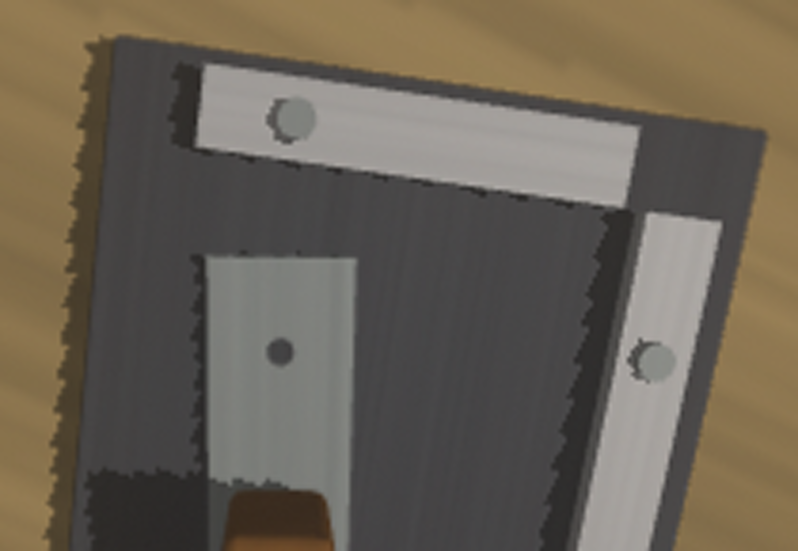

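View pics/w1b.png

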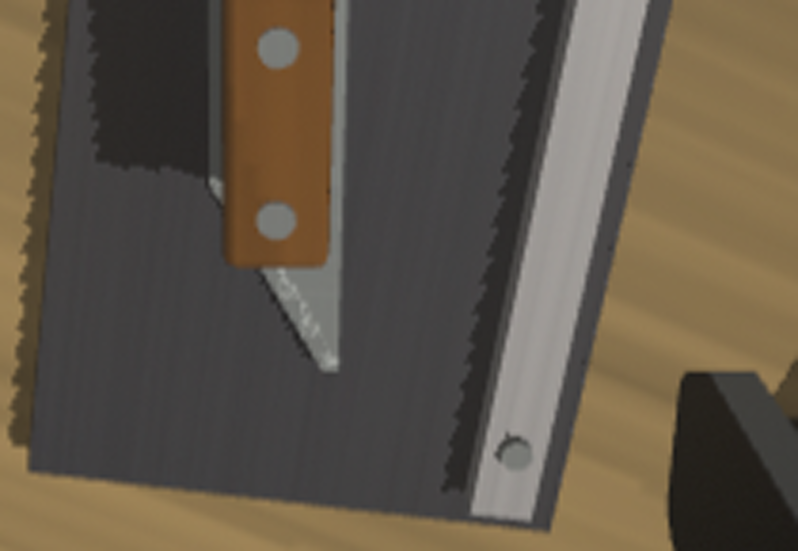

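```bash
python3 - <<'E'
from fit import *
m=np.load('w1.npy',allow_pickle=True).item()
a=lambda p: cw(250,60,3.8,p); b=lambda p: cw(250,205,3.8,p)
j,e=fit([(m,[(-120,-70,12),(-120,70,12),(120,-70,12),(120,70,12),(-100,45,22),(110,45,22),(-100,-50,22),(-100,40,22)],a([(117,36),(765,130)])+b([(28,470),(549,530)])+a([(648,213)])+b([(471,516)])+a([(197,148),(627,207)]))],[564,-232,.3]);print('jig',j,e.round(1))
B,e=fit([(m,[(-80,16,17),(-80,-16,17),(80,16,17),(80,12,17),(30,11,67),(30,-11,67)],a([(356,258),(206,258)])+b([(338,371),(320,371),(328,267),(225,267)]))],[568,-250,.43]);print('blank',B,e.round(1))
np.save('j.npy',j);np.save('b.npy',B)
d=B[:2]-j[:2];c,s=np.cos(j[2]),np.sin(j[2]);print('blank in jig',c*d[0]+s*d[1],-s*d[0]+c*d[1],B[2]-j[2])
print('target blank',place(j,[(-20,29,12)]))
E
```

```text
jig [ 5.65274709e+02 -2.31812634e+02  2.95244859e-01] [-0.4 -0.5  1.5  0.3 -0.1  0.7  0.5  0.7 -0.  -0.2 -0.2 -0.8  0.  -0.3
 -0.7  0.4]
blank [ 5.69854328e+02 -2.51390208e+02  4.17873477e-01] [-0.1 -0.2  0.2 -0.7 -0.1 -0.5  0.4 -0.5  0.3  1.5 -0.8  1.2]
blank in jig -1.3151037208120444 -20.06302120717624 0.12262861843819972
target blank [[ 537.70184087 -209.88691953   12.        ]]
```

```bash
python3 -m handwheel '[{"slide":[0.75,0.25,-2.5],"dr":[0,0,-0.012]},{"slide":[0,0,-3],"dr":[0,0,0]},{"slide":[0,0,-3],"dr":[0,0,0]},{"slide":[0,0,-3],"dr":[0,0,0]},{"slide":[0,0,-2],"dr":[0,0,0]},{"slide":[0,0,-1],"dr":[0,0,0]},{"slide":[0,0,0],"dr":[0,0,0]},{"slide":[0,0,0],"dr":[0,0,0]}]' >/dev/null;python3 st.py
```

```text
t 3.2 tcp [ 569.5 -252.9   34.6] toolx [-0.406  0.914  0.   ] tooly [-2.e-04 -0.e+00 -1.e+00] yawx 1.9884 F [ 1.5 -0.2  0.2] T [-0.02 -0.03 -0.04] op 0.997 q [-0.52  0.44 -0.25  0.89 -0.   -0.94]
```

```bash
python3 -m handwheel '[{"slide":[0,0.12,-0.35],"dr":[0,0,0]},{"slide":[0,0,0],"dr":[0,0,0]}]' >/dev/null;python3 st.py
python3 -m handwheel '[{"slide":[0,0,0],"dr":[0,0,0]},{"slide":[0,0,0],"dr":[0,0,0]},{"slide":[0,0,0],"dr":[0,0,0]},{"slide":[0,0,0],"dr":[0,0,0]},{"slide":[0,0,0],"dr":[0,0,0]},{"slide":[0,0,0],"dr":[0,0,0]},{"slide":[0,0,0],"dr":[0,0,0]},{"slide":[0,0,0],"dr":[0,0,0]}]' 1.5 40 >/dev/null;python3 st.py
```

```text
t 3.37 tcp [ 570.9 -251.8   32.4] toolx [-0.407  0.914 -0.002] tooly [ 0.0026 -0.0014 -1.    ] yawx 1.9895 F [ 0.5  0.3 -0.2] T [ 0.04 -0.01  0.01] op 1.0 q [-0.52  0.44 -0.25  0.88  0.   -0.94]
t 4.03 tcp [ 570.  -251.2   31.1] toolx [-0.407  0.913 -0.   ] tooly [ 4.e-04 -3.e-04 -1.e+00] yawx 1.99 F [-0.3 -0.3  1.2] T [-0.05  0.03 -0.02] op 0.251 q [-0.52  0.44 -0.25  0.88 -0.   -0.94]
```

```bash
python3 -m handwheel '[{"slide":[-0.34,0.48,0],"dr":[0,0,-0.0155]},{"slide":[-0.34,0.48,0],"dr":[0,0,-0.0155]},{"slide":[-0.34,0.48,0],"dr":[0,0,-0.0155]},{"slide":[-0.34,0.48,0],"dr":[0,0,-0.0155]},{"slide":[-0.34,0.48,0],"dr":[0,0,-0.0155]},{"slide":[-0.34,0.48,0],"dr":[0,0,-0.0155]},{"slide":[-0.34,0.48,0],"dr":[0,0,-0.0155]},{"slide":[-0.34,0.48,0],"dr":[0,0,-0.0155]}]' >/dev/null;python3 st.py
python3 -m handwheel '[{"slide":[0,0,0],"dr":[0,0,0]},{"slide":[0,0,0],"dr":[0,0,0]}]' >/dev/null;python3 st.py
python3 - <<'E'
from h import *
m=camera_model('wrist'); im=camera('wrist')[:,:,::-1]; cv2.imwrite('pics/w2.png',im); np.save('w2.npy',m,allow_pickle=True)
E
```

```text
t 4.7 tcp [ 542.5 -212.3   31.1] toolx [-0.29   0.957 -0.001] tooly [ 7.e-04 -5.e-04 -1.e+00] yawx 1.8645 F [ 0.9 -0.4  0.7] T [-0.07 -0.03 -0.01] op 0.248 q [-0.48  0.38 -0.35  0.84 -0.   -0.78]
t 4.87 tcp [ 541.7 -211.4   31. ] toolx [-0.291  0.957  0.002] tooly [-0.0011  0.0021 -1.    ] yawx 1.866 F [-0.3  0.5  6.6] T [ 0.35  0.24 -0.14] op 0.252 q [-0.48  0.38 -0.35  0.85  0.   -0.78]
```

View pics/w2.png

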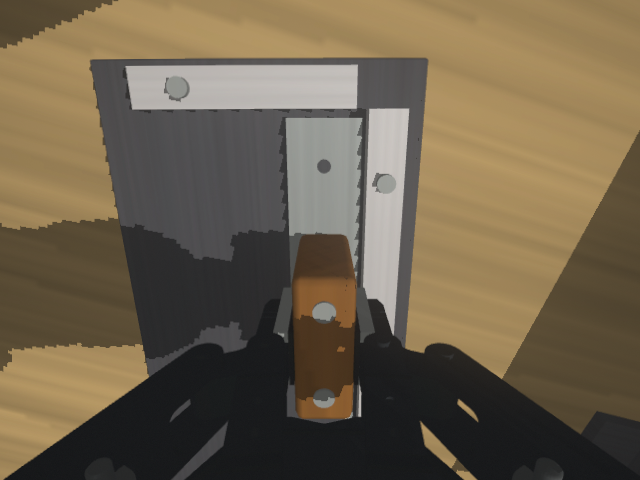

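```bash
python3 st.py; python3 - <<'E'
from h import *
im=cv2.imread('pics/w2.png'); crop(im,270,90,160,120,5,'pics/w2a.png');crop(im,80,50,200,80,4,'pics/w2b.png')
E
```

```text
t 4.92 tcp [ 541.7 -211.4   31. ] toolx [-0.291  0.957  0.003] tooly [-0.0012  0.0024 -1.    ] yawx 1.8659 F [-1.1  2.7  6.5] T [ 0.38  0.21 -0.13] op 0.255 q [-0.48  0.38 -0.35  0.85  0.   -0.78]
```

View pics/w2a.png

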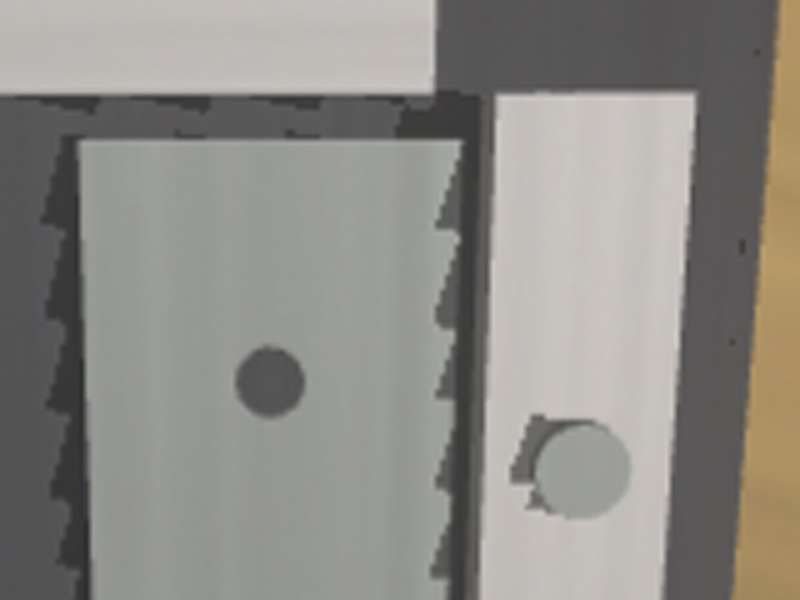

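View pics/w2b.png

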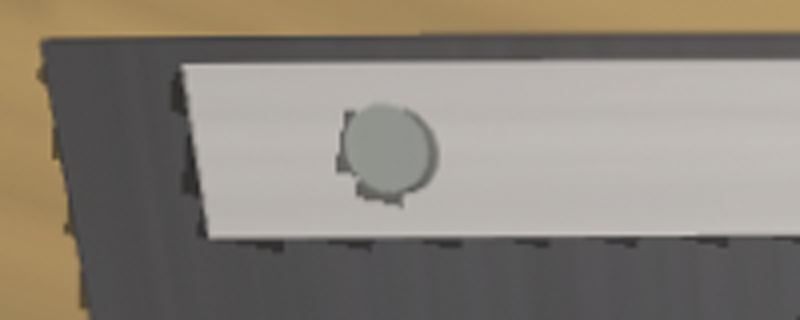

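```bash
python3 - <<'E'
from fit import *
m=np.load('w2.npy',allow_pickle=True).item()
st=onz(m,cw(80,50,4,[(210,238)])+cw(270,90,5,[(435,94)]),22)
bu=onz(m,cw(270,90,5,[(80,140),(462,139)]),17)
ra=onz(m,cw(270,90,5,[(495,93),(478,595)]),22)
sp=onz(m,cw(270,90,5,[(462,140),(446,595)]),17)
ang=lambda p:np.arctan2(*(p[1]-p[0])[[1,0]])
print('stop',ang(st)-np.pi/2,'butt',ang(bu)-np.pi/2,'rail',ang(ra),'spine',ang(sp))
d=st[1]-st[0];d/=np.linalg.norm(d)
n=np.array([d[1],-d[0]]);print('butt-stop gap',(bu-st[0])[:,:2]@n)
d=ra[1]-ra[0];d/=np.linalg.norm(d);n=np.array([d[1],-d[0]]);print('spine-rail gap',(sp-ra[0])[:,:2]@n)
E
```

```text
stop 0.29469960504179493 butt 0.29609750219718234 rail 0.29663191757034063 spine 0.2898727247632365
butt-stop gap [3.51284413 3.4683038 ]
spine-rail gap [2.01441381 2.27866321]
```

```bash
python3 -m handwheel '[{"slide":[-0.03,0.096,0],"dr":[0,0,0]},{"slide":[-0.03,0.096,0],"dr":[0,0,0]},{"slide":[0,0,0],"dr":[0,0,0]}]' >/dev/null;python3 st.py
python3 -m handwheel '[{"slide":[-0.03,0.096,0],"dr":[0,0,0]},{"slide":[0,0,0],"dr":[0,0,0]}]' >/dev/null;python3 st.py
```

```text
t 5.17 tcp [ 541.7 -211.3   31.1] toolx [-0.29   0.957 -0.001] tooly [-5.0e-04 -1.3e-03 -1.0e+00] yawx 1.8655 F [-1.6 -2.5  5.2] T [-0.54  0.23 -0.08] op 0.25 q [-0.48  0.38 -0.35  0.84 -0.   -0.78]
t 5.33 tcp [ 541.9 -210.4   31.1] toolx [-0.291  0.957 -0.001] tooly [ 4.0e-04 -1.4e-03 -1.0e+00] yawx 1.8658 F [-0.9 -3.2  4.9] T [-0.86  0.06  0.01] op 0.252 q [-0.48  0.38 -0.35  0.84 -0.   -0.78]
```

```bash
python3 -m handwheel '[{"slide":[-0.03,0.096,0],"dr":[0,0,0]},{"slide":[0,0,0],"dr":[0,0,0]}]' >/dev/null;python3 st.py
```

```text
t 5.5 tcp [ 542.  -209.1   31.1] toolx [-0.291  0.957 -0.001] tooly [ 1.2e-03 -5.0e-04 -1.0e+00] yawx 1.8661 F [ 0.9 -4.4  5.7] T [-0.87 -0.08  0.03] op 0.257 q [-0.48  0.38 -0.35  0.84  0.   -0.77]
```

```bash
python3 -m handwheel '[{"slide":[-0.03,0.096,0],"dr":[0,0,0]},{"slide":[0,0,0],"dr":[0,0,0]}]' >/dev/null;python3 st.py
python3 -m handwheel '[{"slide":[0,0,0],"dr":[0,0,0]},{"slide":[0,0,0],"dr":[0,0,0]}]' >/dev/null;python3 st.py
python3 - <<'E'
from h import *
m=camera_model('wrist'); im=camera('wrist')[:,:,::-1]; cv2.imwrite('pics/w3.png',im); np.save('w3.npy',m,allow_pickle=True)
crop(im,270,90,160,120,5,'pics/w3a.png')
E
```

```text
t 5.67 tcp [ 541.9 -208.7   31.1] toolx [-0.291  0.957 -0.003] tooly [ 0.0014 -0.0023 -1.    ] yawx 1.8662 F [ 1.2 -5.   3.1] T [-1.23 -0.19  0.12] op 0.256 q [-0.48  0.37 -0.35  0.84 -0.   -0.77]
t 5.83 tcp [ 541.9 -208.8   31.1] toolx [-0.291  0.957 -0.003] tooly [ 0.0014 -0.0022 -1.    ] yawx 1.8662 F [ 1.2 -5.4  3.7] T [-1.15 -0.16  0.12] op 0.248 q [-0.48  0.37 -0.35  0.84 -0.   -0.77]
```

View pics/w3a.png

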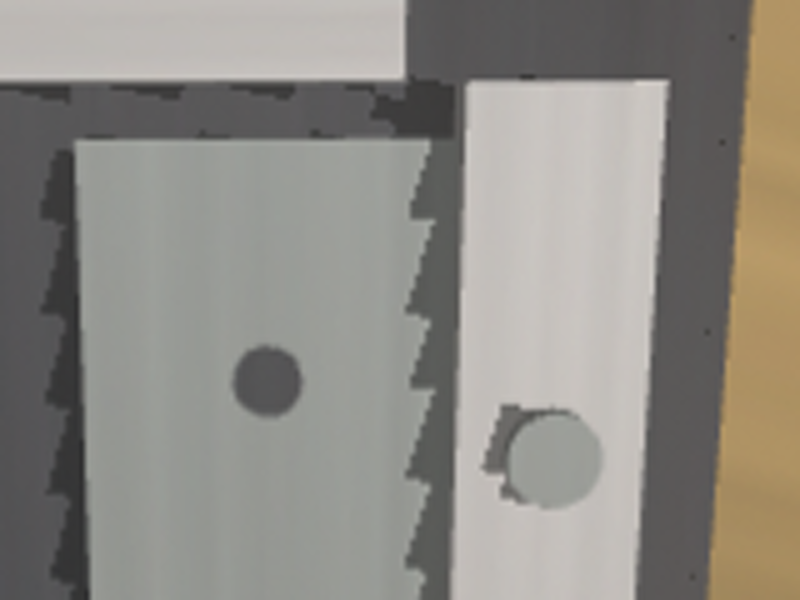

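```bash
python3 - <<'E'
from h import *
im=cv2.imread('pics/w3.png'); im=np.clip(im.astype(float)*1.4,0,255).astype(np.uint8)
crop(im,340,100,40,60,10,'pics/w3b.png'); crop(im,340,150,40,60,10,'pics/w3c.png')
E
```

```text
(no output)
```

View pics/w3b.png

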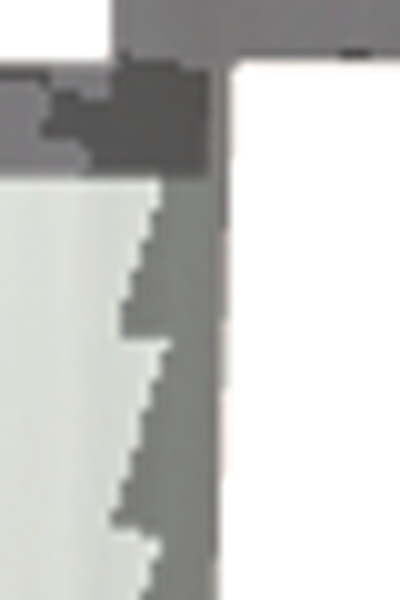

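```bash
python3 -m handwheel '[{"slide":[-0.096,-0.03,0],"dr":[0,0,0]},{"slide":[-0.096,-0.03,0],"dr":[0,0,0]},{"slide":[-0.096,-0.03,0],"dr":[0,0,0]},{"slide":[0,0,0],"dr":[0,0,0]}]' >/dev/null;python3 st.py
python3 -m handwheel '[{"slide":[-0.096,-0.03,0],"dr":[0,0,0]},{"slide":[0,0,0],"dr":[0,0,0]}]' >/dev/null;python3 st.py
python3 -m handwheel '[{"slide":[-0.096,-0.03,0],"dr":[0,0,0]},{"slide":[0,0,0],"dr":[0,0,0]}]' >/dev/null;python3 st.py
```

```text
t 6.22 tcp [ 541.  -209.    31.4] toolx [-0.292  0.957 -0.002] tooly [ 5.8e-03 -2.0e-04 -1.0e+00] yawx 1.8667 F [ 5.1 -2.1  1.6] T [-0.66 -1.01  0.06] op 0.257 q [-0.48  0.37 -0.36  0.84  0.   -0.78]
t 6.38 tcp [ 540.1 -209.3   31.4] toolx [-0.292  0.957 -0.002] tooly [ 5.8e-03 -3.0e-04 -1.0e+00] yawx 1.8668 F [ 4.9 -3.2  1.6] T [-0.67 -1.05  0.05] op 0.25 q [-0.48  0.37 -0.36  0.84  0.   -0.78]
t 6.55 tcp [ 539.2 -209.6   31.4] toolx [-0.292  0.957 -0.002] tooly [ 5.9e-03 -2.0e-04 -1.0e+00] yawx 1.8668 F [ 5.2 -2.3  2.7] T [-0.64 -1.02  0.1 ] op 0.254 q [-0.48  0.37 -0.36  0.84  0.   -0.78]
```

```bash
python3 -m handwheel '[{"slide":[-0.096,-0.03,0],"dr":[0,0,0]},{"slide":[0,0,0],"dr":[0,0,0]}]' >/dev/null;python3 st.py
python3 -m handwheel '[{"slide":[-0.096,-0.03,0],"dr":[0,0,0]},{"slide":[0,0,0],"dr":[0,0,0]}]' >/dev/null;python3 st.py
python3 -m handwheel '[{"slide":[-0.048,-0.015,0],"dr":[0,0,0]},{"slide":[0,0,0],"dr":[0,0,0]}]' >/dev/null;python3 st.py
```

```text
t 6.72 tcp [ 538.2 -209.9   31.4] toolx [-0.292  0.957 -0.002] tooly [ 5.9e-03 -2.0e-04 -1.0e+00] yawx 1.8668 F [ 5.3 -2.6  1.4] T [-0.65 -1.    0.09] op 0.256 q [-0.49  0.37 -0.36  0.83  0.   -0.78]
t 6.88 tcp [ 537.5 -210.1   31.5] toolx [-0.292  0.956 -0.002] tooly [ 6.5e-03  1.0e-04 -1.0e+00] yawx 1.867 F [ 6.1 -3.   1.1] T [-0.61 -1.08  0.05] op 0.252 q [-0.49  0.37 -0.36  0.83  0.   -0.78]
t 7.05 tcp [ 537.5 -210.1   31.6] toolx [-0.292  0.956 -0.002] tooly [ 7.4e-03  4.0e-04 -1.0e+00] yawx 1.8671 F [ 6.7 -2.   1. ] T [-0.57 -1.3   0.1 ] op 0.253 q [-0.49  0.37 -0.36  0.83  0.   -0.78]
```

```bash
python3 -m handwheel '[{"slide":[0,0,-0.05],"dr":[-0.002,0.007,0]},{"slide":[0,0,0],"dr":[0,0,0]}]' >/dev/null;python3 st.py
python3 -m handwheel '[{"slide":[0,0,0],"dr":[0,0,0]}]' >/dev/null;python3 st.py
python3 - <<'E'
from h import *
m=camera_model('wrist'); im=camera('wrist')[:,:,::-1]; cv2.imwrite('pics/w4.png',im); np.save('w4.npy',m,allow_pickle=True)
im=np.clip(im.astype(float)*1.4,0,255).astype(np.uint8)
crop(im,260,60,130,130,4.5,'pics/w4a.png')
crop(camera('scene')[:,:,::-1],220,150,110,100,6,'pics/sc4.png')
E
```

```text
t 7.22 tcp [ 537.6 -210.1   31.1] toolx [-0.292  0.956 -0.002] tooly [ 2.0e-04 -1.6e-03 -1.0e+00] yawx 1.8671 F [ 6.4 -1.4  1.6] T [-0.46 -1.3   0.1 ] op 0.254 q [-0.48  0.37 -0.36  0.84 -0.   -0.78]
t 7.3 tcp [ 537.6 -210.1   31.1] toolx [-0.292  0.956 -0.002] tooly [ 3.0e-04 -1.6e-03 -1.0e+00] yawx 1.8671 F [ 6.  -2.7  1. ] T [-0.46 -1.31  0.02] op 0.25 q [-0.48  0.37 -0.36  0.84 -0.   -0.78]
```

View pics/w4a.png

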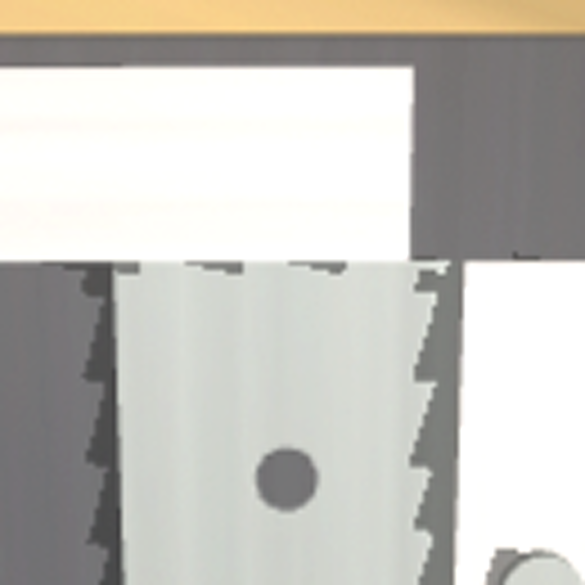

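View pics/sc4.png

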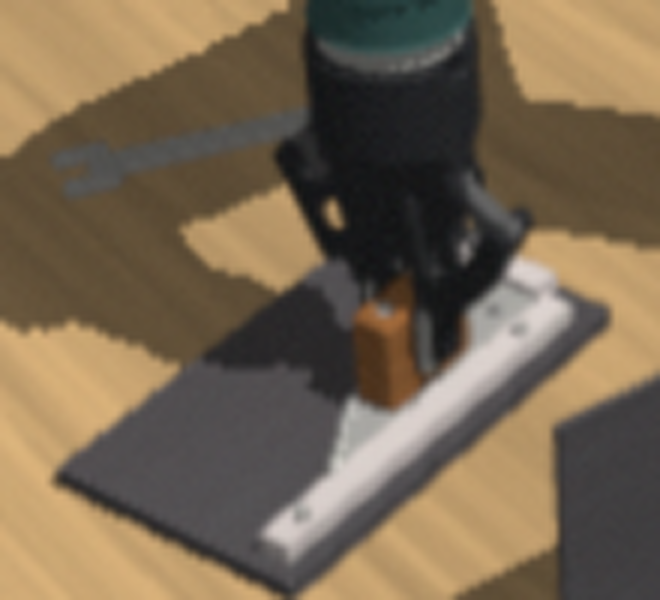

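```bash
python3 -m handwheel '[{"slide":[0,0,0],"dr":[0,0,0]},{"slide":[0,0,0],"dr":[0,0,0]},{"slide":[0,0,0],"dr":[0,0,0]},{"slide":[0,0,0],"dr":[0,0,0]}]' 1.5 70 >/dev/null;python3 st.py
python3 -m handwheel '[{"slide":[0,0,0.3],"dr":[0,0,0]},{"slide":[0,0,0.8],"dr":[0,0,0]},{"slide":[0,0,1.5],"dr":[0,0,0]},{"slide":[0,0,2.5],"dr":[0,0,0]},{"slide":[0,0,3],"dr":[0,0,0]},{"slide":[0,0,3],"dr":[0,0,0]},{"slide":[0,0,3],"dr":[0,0,0]},{"slide":[0,0,2.5],"dr":[0,0,0]}]' >/dev/null;python3 st.py
python3 -m handwheel '[{"slide":[0,0,2],"dr":[0,0,0]},{"slide":[0,0,1.5],"dr":[0,0,0]},{"slide":[0,0,0.8],"dr":[0,0,0]},{"slide":[0,0,0],"dr":[0,0,0]},{"slide":[0,0,0],"dr":[0,0,0]}]' >/dev/null;python3 st.py
python3 - <<'E'
from h import *
m=camera_model('wrist'); im=camera('wrist')[:,:,::-1]; cv2.imwrite('pics/w5.png',im); np.save('w5.npy',m,allow_pickle=True)
E
```

```text
t 7.73 tcp [ 537.6 -210.1   31.2] toolx [-0.292  0.956 -0.002] tooly [ 5.0e-04 -1.6e-03 -1.0e+00] yawx 1.8671 F [ 6.5 -1.6  1.4] T [-0.47 -1.37 -0.03] op 0.244 q [-0.48  0.37 -0.36  0.84 -0.   -0.78]
t 8.4 tcp [ 532.6 -207.9  196.2] toolx [-0.292  0.957  0.005] tooly [-0.0095  0.0026 -1.    ] yawx 1.8668 F [-0.  -0.6 -1.7] T [-0.01 -0.09  0.07] op 0.249 q [-0.48  0.21 -0.19  1.18 -0.   -0.78]
t 8.82 tcp [ 533.1 -209.   237.8] toolx [-0.291  0.957  0.003] tooly [-9.1e-03  3.0e-04 -1.0e+00] yawx 1.8664 F [-0.4  0.2 -1.7] T [ 0.02 -0.07  0.01] op 0.251 q [-0.48  0.19 -0.13  1.27 -0.   -0.78]
```

View pics/w5.png

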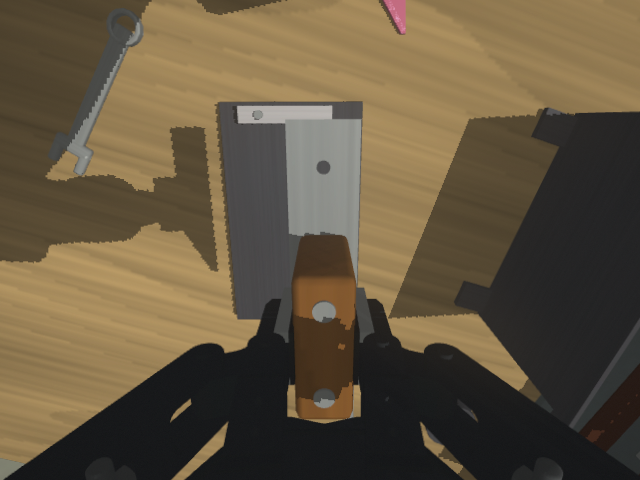

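```bash
python3 -m handwheel '[{"slide":[0.3,1,0],"dr":[0,-0.009,-0.021]},{"slide":[0.3,1.6,0],"dr":[0,0,-0.021]},{"slide":[0.3,2.2,0],"dr":[0,0,-0.021]},{"slide":[0.3,2.4,0],"dr":[0,0,-0.021]},{"slide":[0.3,2.4,0],"dr":[0,0,-0.021]},{"slide":[0.3,2.4,0],"dr":[0,0,-0.021]},{"slide":[0.3,2.4,0],"dr":[0,0,-0.021]},{"slide":[0.3,2.4,0],"dr":[0,0,-0.021]}]' >/dev/null;python3 st.py
python3 -m handwheel '[{"slide":[0.3,2.4,0],"dr":[0,0,-0.021]},{"slide":[0.3,2.4,0],"dr":[0,0,-0.021]},{"slide":[0.3,2.4,0],"dr":[0,0,-0.021]},{"slide":[0.3,2.4,0],"dr":[0,0,-0.021]},{"slide":[0.3,2.4,0],"dr":[0,0,-0.021]},{"slide":[0.3,2.4,0],"dr":[0,0,-0.021]},{"slide":[0.3,2.4,0],"dr":[0,0,-0.021]},{"slide":[0.3,2.4,0],"dr":[0,0,-0.021]}]' >/dev/null;python3 st.py
python3 -m handwheel '[{"slide":[0.3,2.2,0],"dr":[0,0,-0.021]},{"slide":[0.3,1.8,0],"dr":[0,0,-0.021]},{"slide":[0.3,1.2,0],"dr":[0,0,-0.021]},{"slide":[0.3,0.8,0],"dr":[0,0,-0.021]},{"slide":[0,0.4,0],"dr":[0,0,-0.021]},{"slide":[0,0,0],"dr":[0,0,0]},{"slide":[0,0,0],"dr":[0,0,0]},{"slide":[0,0,0],"dr":[0,0,0]}]' >/dev/null;python3 st.py
python3 - <<'E'
from h import *
m=camera_model('wrist'); im=camera('wrist')[:,:,::-1]; cv2.imwrite('pics/w6.png',im); np.save('w6.npy',m,allow_pickle=True)
E
```

```text
t 9.53 tcp [556.4 -40.5 236.9] toolx [-0.126  0.992 -0.   ] tooly [-2.5e-03 -8.0e-04 -1.0e+00] yawx 1.6968 F [-0.6 -0.2 -2.5] T [ 0.   -0.06  0.07] op 0.242 q [-0.19  0.16 -0.16  1.25 -0.   -0.31]
t 10.2 tcp [580.3 151.1 236.8] toolx [ 0.042  0.999 -0.003] tooly [-0.0033 -0.0026 -1.    ] yawx 1.5291 F [ 0.2 -0.3 -2.4] T [-0.03 -0.06 -0.01] op 0.245 q [ 0.15  0.23 -0.07  1.27 -0.    0.19]
t 10.87 tcp [593.  213.5 237.9] toolx [ 0.145  0.989 -0.003] tooly [-0.0015 -0.0032 -1.    ] yawx 1.4252 F [ 0.1 -0.3 -1.9] T [ 0.   -0.02 -0.05] op 0.253 q [ 0.24  0.28 -0.    1.29 -0.    0.39]
```

View pics/w6.png

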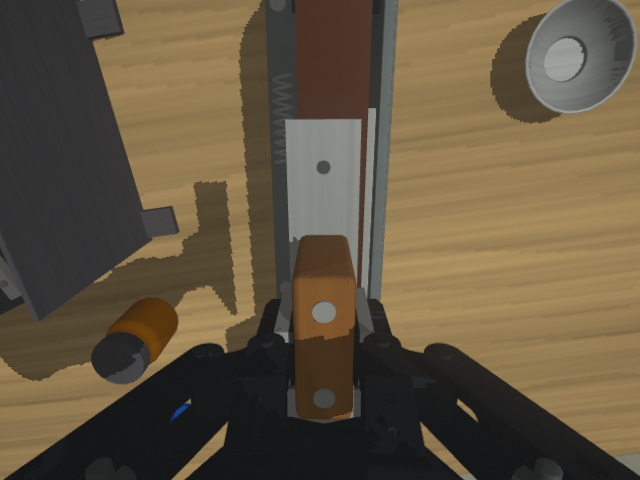

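```bash
python3 - <<'E'
from h import *
im=cv2.imread('pics/w6.png')
crop(im,255,0,150,130,5,'pics/w6a.png')
E
```

```text
(no output)
```

View pics/w6a.png

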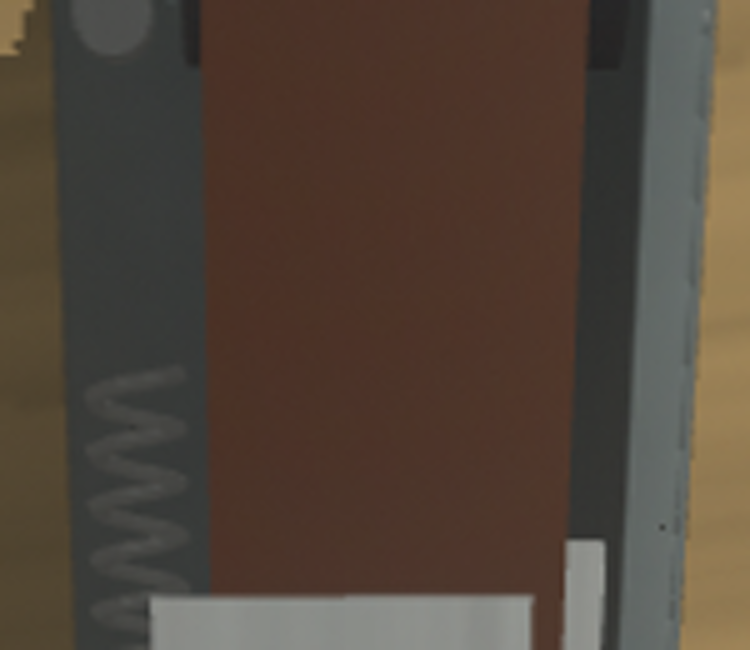

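```bash
python3 - <<'E'
from fit import *
m=np.load('w6.npy',allow_pickle=True).item()
l=onz(m,cw(255,0,5,[(203,60),(211,590)]),115)[:,:2]; r=onz(m,cw(255,0,5,[(586,60),(567,590)]),115)[:,:2]
pe=onz(m,cw(255,0,5,[(605,541),(565,541)]),113)[:,:2]
a=lambda p:np.arctan2(*(p[1]-p[0])[::-1])
print('angles',a(l),a(r),l,r,pe)
th=(a(l)+a(r))/2; print(th)
for th in(th,-.147):
  n=np.array([-np.sin(th),np.cos(th)]);t=np.array([np.cos(th),np.sin(th)])
  print('off',(l@n).round(1),(r@n).round(1),'centre',((l@n).mean()+(r@n).mean())/2,'platen centre along',pe@t+90,'g',np.load('g.npy')[:2]@n,np.load('g.npy')[:2]@t)
# blank check in grip: hole & butt corner at z underside+5
s=get_state();z=s['tcp_pos'][2]-19.1+5
bp=onz(m,cw(255,0,5,[(151,597),(532,597)]),z)[:,:2];print('butt corners',bp,'mean',bp.mean(0),'angle',np.arctan2(*(bp[1]-bp[0])[::-1])-np.pi/2, z)
bb=s['tcp_pos'][:2]-80*np.array([np.cos(-.1456),np.sin(-.1456)]);print('expected butt mid',bb)
E
```

```text
angles -0.15382785115169398 -0.14743041077098737 [[446.26178729 216.07926782]
 [511.4017166  205.97914004]] [[453.5778114  265.41612742]
 [518.76389212 255.73547626]] [[513.02319124 261.99412243]
 [512.20166221 256.40464278]]
-0.15062913096134067
off [280.6 280.4] [330.5 330.7] centre 305.5367066409053 platen centre along [557.89927857 557.92581009] g 303.4115835688294 554.58132956661
off [279.1 278.7] [329. 329.] centre 303.9318804049718 platen centre along [559.11562574 559.12165447] g 301.3969416602522 555.6787954434288
butt corners [[511.88401547 208.93961992]
 [516.54022116 240.36073134]] mean [514.21211831 224.65017563] angle -0.14711654264151686 224.2264552062729
expected butt mid [514.09712082 225.01839027]
```

```bash
python3 -m handwheel '[{"slide":[-1,0.15,0],"dr":[0,0,0]},{"slide":[-2.5,0.4,0],"dr":[0,0,0]},{"slide":[-3,0.45,0],"dr":[0,0,0]},{"slide":[-2.5,0.4,0],"dr":[0,0,0]},{"slide":[-1,0.15,0],"dr":[0,0,0]},{"slide":[0,0,0],"dr":[0,0,0]},{"slide":[0,0,0],"dr":[0,0,0]},{"slide":[0,0,0],"dr":[0,0,0]}]' >/dev/null;python3 st.py
python3 - <<'E'
from h import *
m=camera_model('wrist'); im=camera('wrist')[:,:,::-1]; cv2.imwrite('pics/w7.png',im); np.save('w7.npy',m,allow_pickle=True)
E
```

```text
t 11.58 tcp [495.  229.4 239.7] toolx [ 0.146  0.989 -0.002] tooly [ 0.0029 -0.0022 -1.    ] yawx 1.4247 F [ 0.4 -0.2 -2.7] T [-0.05 -0.05 -0.  ] op 0.251 q [ 0.32  0.13 -0.19  1.25 -0.    0.46]
```

View pics/w7.png

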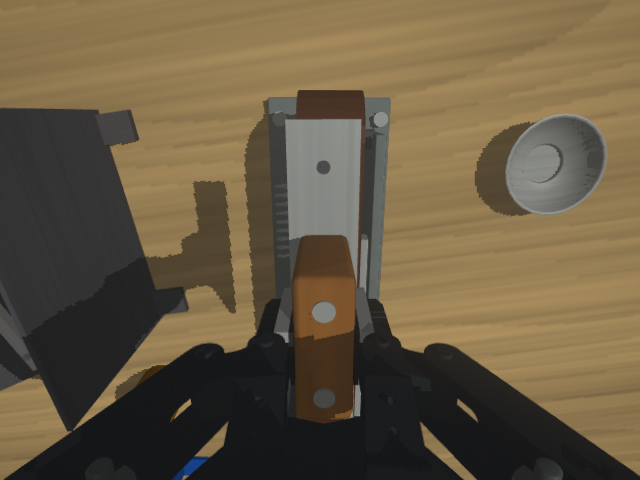

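```bash
python3 - <<'E'
from h import *
im=cv2.imread('pics/w7.png')
crop(im,255,80,150,100,5,'pics/w7a.png');crop(im,345,200,60,60,8,'pics/w7b.png')
E
```

```text
(no output)
```

View pics/w7a.png

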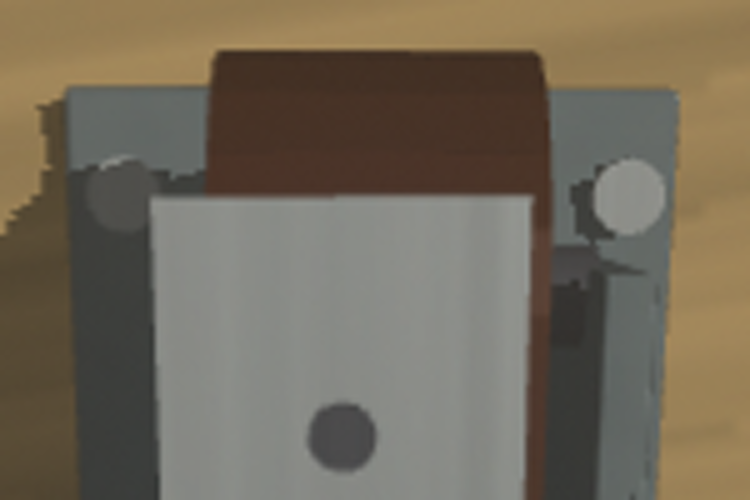

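View pics/w7b.png

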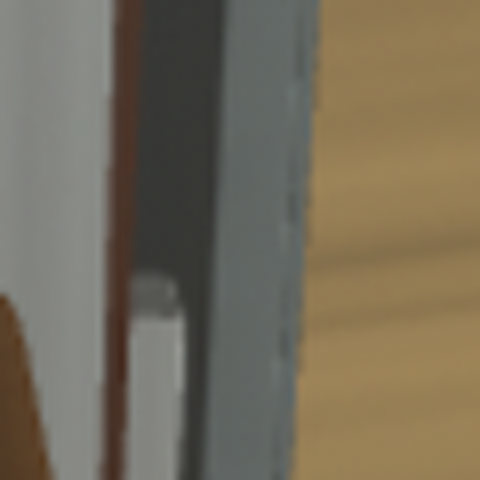

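```bash
python3 - <<'E'
from fit import *
m=np.load('w7.npy',allow_pickle=True).item();print(m['eye'])
for z in (6,8,10,12):
  p=onz(m,cw(255,80,5,[(67,87),(678,91)]),z)[:,:2]
  th=np.arctan2(*(p[1]-p[0])[::-1])-np.pi/2
  T=-.149;t=np.array([np.cos(T),np.sin(T)]);n=np.array([-t[1],t[0]])
  print(z,'w',np.linalg.norm(p[1]-p[0]),'th',th,'origin',p.mean(0)+200*t,'n',p.mean(0)@n,'t',(p@t)+200)
for z in (109,111,113): print('platen',onz(m,cw(345,200,8,[(130,318),(185,318)]),z)[:,:2]@t+90)
e=onz(m,cw(255,80,5,[(551,200),(543,480)]),115)[:,:2]; print('belt +y edge-25',e@n-25)
g=np.load('g.npy')[:2];print('g',g@n,g@t)
m=np.load('w6.npy',allow_pickle=True).item()
for z in (109,111,113): print('platen w6',onz(m,cw(255,0,5,[(605,541),(565,541)]),z)[:,:2]@t+90)
E
```

```text
[414.35203184 241.24758232 382.44125334]
6 w 120.22782513085951 th -0.15377176833319517 origin [597.43479044 218.99208802] n 305.2544290054597 t [558.01915803 558.59285519]
8 w 119.58906503714242 th -0.15377176833319495 origin [597.51289689 218.95258989] n 305.22696335974024 t [558.10378654 558.67443569]
10 w 118.95030494342532 th -0.15377176833319517 origin [597.59100335 218.91309176] n 305.1994977140207 t [558.18841505 558.75601619]
12 w 118.31154484970823 th -0.1537717683331954 origin [597.6691098  218.87359363] n 305.1720320683013 t [558.27304356 558.8375967 ]
platen [560.02704878 560.01929749]
platen [559.32430873 559.31661413]
platen [558.62156868 558.61393078]
belt +y edge-25 [304.23382151 304.51703933]
g 302.5076957165517 555.0748906047505
platen w6 [558.36495511 558.38254151]
platen w6 [558.40550993 558.42296702]
platen w6 [558.44606476 558.46339253]
```

```bash
python3 -m handwheel '[{"slide":[1,-0.12,0],"dr":[0,0,-0.003]},{"slide":[2.5,-0.28,0],"dr":[0,0,0]},{"slide":[3,-0.32,0],"dr":[0,0,0]},{"slide":[2.5,-0.28,0],"dr":[0,0,0]},{"slide":[1.2,-0.12,0],"dr":[0,0,0]},{"slide":[0,0,0],"dr":[0,0,0]},{"slide":[0,0,0],"dr":[0,0,0]},{"slide":[0,0,0],"dr":[0,0,0]}]' >/dev/null;python3 st.py
python3 -m handwheel '[{"slide":[0,0,-0.8],"dr":[0,0,0]},{"slide":[0,0,-1.5],"dr":[0,0,0]},{"slide":[0,0,-1.8],"dr":[0,0,0]},{"slide":[0,0,-1.5],"dr":[0,0,0]},{"slide":[0,0,-0.8],"dr":[0,0,0]},{"slide":[0,0,-0.5],"dr":[0,0,0]},{"slide":[0,0,0],"dr":[0,0,0]},{"slide":[0,0,0],"dr":[0,0,0]}]' >/dev/null;python3 st.py
```

```text
t 12.3 tcp [595.8 218.  238.7] toolx [ 0.149  0.989 -0.003] tooly [-4.0e-04 -2.8e-03 -1.0e+00] yawx 1.4215 F [ 0.   0.  -0.9] T [ 0.03  0.   -0.  ] op 0.246 q [ 0.25  0.29  0.01  1.29 -0.    0.4 ]
t 12.97 tcp [595.8 218.4 170.7] toolx [ 0.148  0.989 -0.002] tooly [ 0.0014 -0.0025 -1.    ] yawx 1.4222 F [ 0.4 -0.1 -1.6] T [-0.02 -0.07  0.01] op 0.247 q [ 0.25  0.33 -0.09  1.15 -0.    0.4 ]
```

```bash
python3 -m handwheel '[{"slide":[0.1,0,-0.8],"dr":[0.0025,0,0]},{"slide":[0,0,-0.8],"dr":[0,0,0]},{"slide":[0,0,-0.6],"dr":[0,0,0]},{"slide":[0,0,-0.3],"dr":[0,0,0]},{"slide":[0,0,0],"dr":[0,0,0]},{"slide":[0,0,0],"dr":[0,0,0]},{"slide":[0,0,0],"dr":[0,0,0]}]' >/dev/null;python3 st.py
python3 -m handwheel '[{"slide":[0,0,0],"dr":[0,0,0]},{"slide":[0,0,0],"dr":[0,0,0]},{"slide":[0,0,0],"dr":[0,0,0]}]' >/dev/null;python3 st.py
python3 - <<'E'
from h import *
m=camera_model('wrist'); im=camera('wrist')[:,:,::-1]; cv2.imwrite('pics/w8.png',im); np.save('w8.npy',m,allow_pickle=True)
s=camera('scene')[:,:,::-1]; cv2.imwrite('pics/s8.png',s); crop(s,240,200,220,160,3.6,'pics/s8a.png');crop(im,220,60,200,150,4,'pics/w8a.png')
E
```

```text
t 13.55 tcp [597.1 218.3 145.5] toolx [0.148 0.989 0.   ] tooly [ 1.3e-03  1.0e-04 -1.0e+00] yawx 1.422 F [ 0.9  1.  -1.4] T [-0.    0.03 -0.  ] op 0.246 q [ 0.25  0.35 -0.12  1.11 -0.    0.4 ]
t 13.8 tcp [597.1 218.3 145.7] toolx [0.148 0.989 0.   ] tooly [ 1.6e-03  1.0e-04 -1.0e+00] yawx 1.422 F [ 0.2 -0.3 -1. ] T [-0.03 -0.03  0.  ] op 0.25 q [ 0.25  0.35 -0.11  1.11 -0.    0.4 ]
```

View pics/s8a.png

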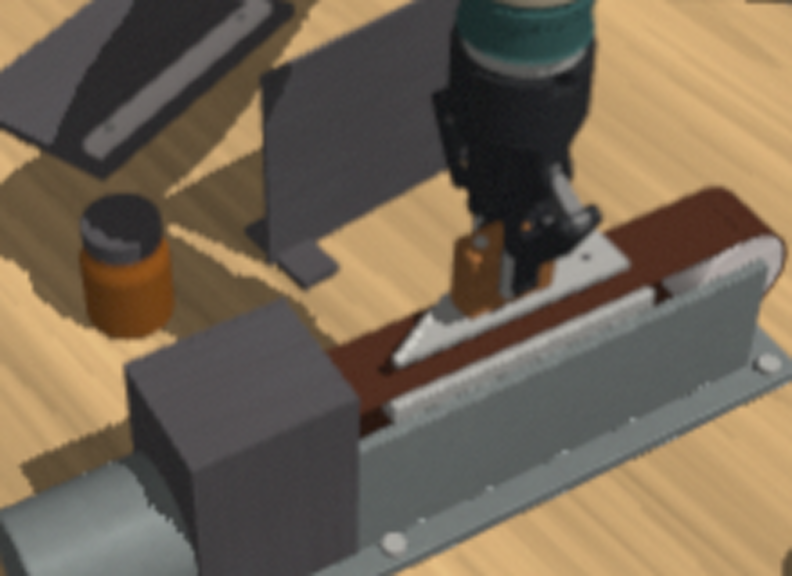

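View pics/w8a.png

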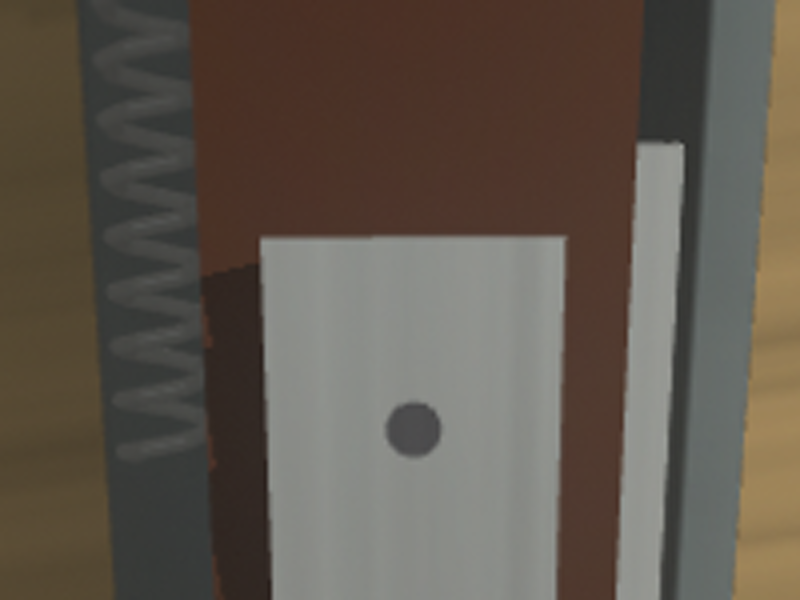

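```bash
python3 -m handwheel '[{"slide":[0,0,-0.2],"dr":[0,0,0]},{"slide":[0,0,-0.15],"dr":[0,0,0]},{"slide":[0,0,0],"dr":[0,0,0]},{"slide":[0,0,0],"dr":[0,0,0]},{"slide":[0,0,0],"dr":[0,0,0]},{"slide":[0,0,0],"dr":[0,0,0]}]' >/dev/null;python3 st.py
python3 - <<'E'
from fit import *
s0=get_state();S=camera_model('scene');im=np.ascontiguousarray(camera('scene')[:,:,::-1]); cv2.imwrite('pics/s9.png',im)
m=camera_model('wrist');wi=np.ascontiguousarray(camera('wrist')[:,:,::-1]);np.save('w9.npy',m,allow_pickle=True); cv2.imwrite('pics/w9.png',wi)
p=[*s0['tcp_pos'][:2],-.149];z=s0['tcp_pos'][2]-19.1
crop(im,320,235,120,85,6.6,'pics/s9a.png'); crop(wi,220,60,200,150,4,'pics/w9a.png')
B=place(p,[(-80,16,z+5),(80,16,z+5),(80,12,z+5),(30,-16,z+5),(-80,-16,z+5)])
G=place([597.3,218.3,-.15],[(-90,25,115),(90,25,115),(90,-25,115),(-90,-25,115),(-80,16,115),(80,16,115)])
print('pred blank in s9a',((proj(S,B)-[320,235])*6.6).round(0).tolist());print('in w9a',((proj(m,B)-[220,60])*4).round(0)[[0,4]].tolist(),'belt/platen',((proj(m,G)-[220,60])*4).round(0).tolist())
print(((proj(S,G)-[320,235])*6.6).round(0).tolist())
E
```

```text
t 14.4 tcp [596.9 218.3 141.8] toolx [0.148 0.989 0.   ] tooly [ 1.e-03 -1.e-04 -1.e+00] yawx 1.422 F [ 0.2 -0.8 -1.1] T [ 0.03  0.05 -0.02] op 0.252 q [ 0.25  0.35 -0.12  1.1  -0.    0.4 ]
pred blank in s9a [[616.0, 256.0], [191.0, 444.0], [184.0, 435.0], [274.0, 318.0], [558.0, 196.0]]
in w9a [[569.0, 231.0], [262.0, 231.0]] belt/platen [[642.0, 140.0], [582.0, 1421.0], [251.0, 1421.0], [191.0, 140.0], [558.0, 234.0], [524.0, 1368.0]]
[[653.0, 291.0], [176.0, 504.0], [94.0, 397.0], [562.0, 197.0], [611.0, 285.0], [189.0, 472.0]]
```

View pics/s9a.png

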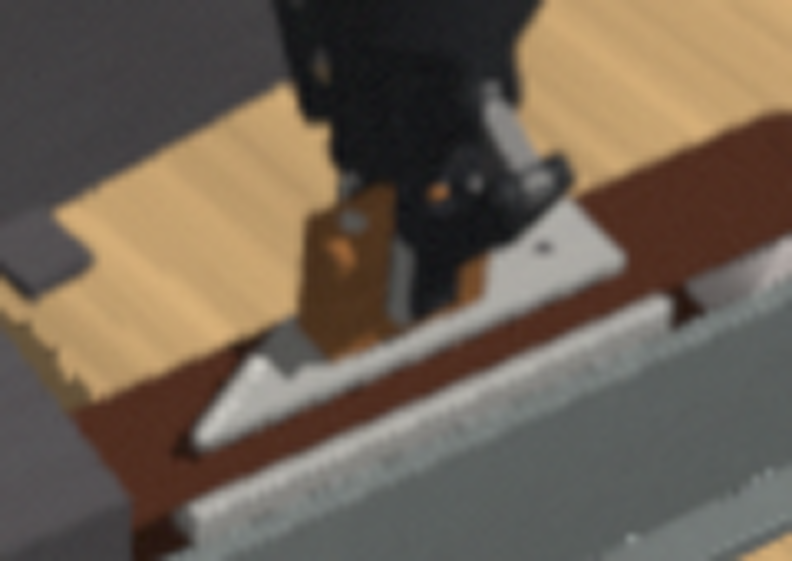

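View pics/w9a.png

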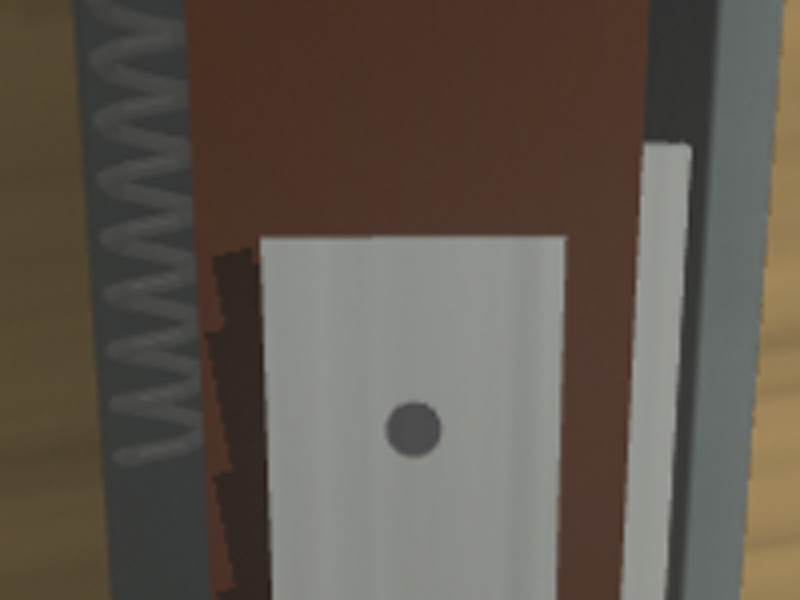

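```bash
python3 -m handwheel '[{"slide":[-0.07,0.04,0.03],"dr":[0,0,0]},{"slide":[0,0,0],"dr":[0,0,0]},{"slide":[0,0,0],"dr":[0,0,0]},{"slide":[0,0,0],"dr":[0,0,0]},{"slide":[0,0,0],"dr":[0,0,0]},{"slide":[0,0,0],"dr":[0,0,0]}]' >/dev/null;python3 st.py
python3 - <<'E'
from h import *
cv2.imwrite('pics/t10.png',camera('top')[:,:,::-1])
E
```

```text
t 15.0 tcp [596.2 218.6 142.1] toolx [0.148 0.989 0.   ] tooly [ 1.e-03 -1.e-04 -1.e+00] yawx 1.4219 F [ 0.1  0.  -0.9] T [-0.08 -0.01  0.01] op 0.245 q [ 0.25  0.35 -0.12  1.1  -0.    0.4 ]
```

View pics/t10.png

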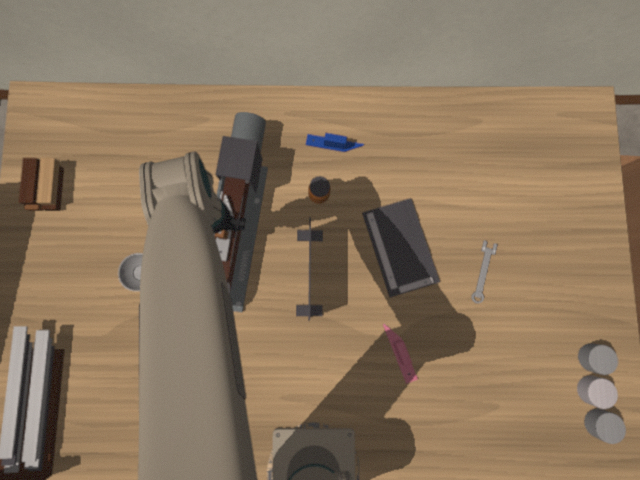

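The bystanders are where they were: jar (319,189), wrench (485,272), dish (137,272). The blank hangs steadily over the belt, so I hand in.

```bash
python3 -c "
from cell import *
print(finish_job())
import st; st.show()"
```

```text
the job is handed in; nothing more can be done
None
the job is handed in; nothing more can be done
```

The blank was squared in the jig, carried over the shield and handed in at about 15 s. The gripper still holds it level over the grinder belt.

- **Squaring:** I gripped the push block and slid the blank to the rail, then to the end stop. It stopped moving with about 5–7 N on the tool. The wrist picture showed no gap at the rail or the stop. The tool had tilted about 0.4° while pushing, so I levelled it before lifting.
- **Carry:** the underside was about 217 mm up when it crossed the shield, whose top edge is at 170 mm.
- **Final pose:** the TCP read (596.2, 218.6, 142.1). That puts the underside about 8 mm above the belt and the tilt within about 0.1°. It is about 1 mm or less off centre by the wrist camera, with the tip towards the cowl.
- **Contact and bystanders:** the last wrist force was only about the blank's weight, roughly 1 N. The jar, wrench and dish look unmoved in the last top picture.
- **Disagreement:** the fixed cameras placed the grinder about 4 mm from where the wrist camera did, mostly along the belt. I mainly followed the wrist camera, because its position for the jig matched the contact with the rail and stop to within about 0.5 mm.

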